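# Balance the weighted beating bar on its drying rest

## Task

The wooden beating bar has just been oiled and must dry on the single-post rest with neither end touching anything. A lead weight is locked inside it somewhere along its length and cannot be seen, so find by feel, lifting it a little at trial points, where it balances; then lay that point gently across the padded top of the post and let go, so that the bar stays up level by itself. Do not press hard on the post or tip the bar steeply, and leave the beige cup and the little wooden stamp behind the rest, and the black-lidded glaze jar to the right of the bar, where they stand.

Things in the scene. Friction and masses are not known exactly. Their poses are not given: they have to be found in the camera images.
- bar_mid (a point): geometric centre of the beating bar: brown wood, 300 mm long (its x axis), 30 mm wide (y axis), 34 mm high (z axis, up), a 20 mm band of dark steel round its +x end, brass round its -x end. It starts flat on the bench. It weighs about 0.5 kg (4 to 6 N) with the hidden weight, which stays put; the balance point lies anywhere within 65 mm of the centre, along x, to either side.
- pad_top (a point): middle of the grey felt pad on top of the rest: 20 mm along its own x axis (the bar is to lie along x, either way round), 26 mm along y, 45 mm above the bench when unloaded. It is sprung and sinks straight down 0.7 mm per newton, 7 mm at most, without tilting. The bar stays level if its balance point is over the pad, within 10 mm of its middle; else it tips until an end meets the bench.
- bar: the same bar, origin at the centre of its underside, same axes
- rest: the whole drying rest, fixed to the bench: a grey round foot 96 mm wide and 12 mm high, a thin post, the pad on top; origin under the middle of the foot, at bench height; same x and y axes as the pad
- cup_bisque_mid (a point): centre of the small unglazed beige cup, 65 mm wide and 67 mm high, standing loose behind the rest; not to be disturbed
- stamp_1_mid (a point): centre of the small wooden clay stamp, 19 mm wide and 54 mm high, standing loose behind the rest; not to be disturbed
- glaze_jar_2_mid (a point): centre of the white glaze jar with the black lid, 58 mm wide and 74 mm high, standing loose to the right of the bar; not to be disturbed
Mind the look-alikes: they are no part of the job. What is shaped like the rest but pink is not meant.

How it is judged:
By the outcome, as a careful person would: the job done as asked, in the order asked, and still so for the second after the job is handed in, with the robot touching nothing.
It also fails if it takes over 54 s, if anything falls off the work surface, if the arm or the gripper's body presses on something with over 40 N, if the wrist force passes 120 N, or if a joint passes its speed limit or range.

## Robot

A 6-joint arm with a two-finger parallel gripper is mounted at the origin on a cart in front of the work surface, level with it; the furniture and walls round the work are solid. World frame = base frame: x ahead of the robot, y to its left, z up, the work surface at z = 0. Lengths are in mm, angles in rad, forces in N, time in s.
With the tool pointing down it reaches from about 350 to 950 mm from the base axis. Payload 17.4 kg.
Tool frame: the origin (TCP) lies where the fingers leave the gripper's body, on its centre line; the fingertips stand 84 mm ahead of it and the grasp point (between the pads) lies 65 mm ahead of it (manip.grip_depth is the distance from the TCP to the grasp point, in mm); z points along the fingers, y is the line along which they close (so a half turn about z gives the same grasp; the last joint's range is limited). The gripper opens to 93 mm and grips with 3 to 60 N. Pads are 15 mm wide; open, the fingers measure 128 mm over their backs; the gripper's body (75 mm by 188 mm) begins 65 mm behind the grasp point.
Start: joints at [-1.21, 0.116, 1.442, -0, 1.584, -0.038], TCP at [262.103, -622.041, 302.746] pointing down, gripper open.
Joint ranges: [-2.83, 2.83], [-0.83, 2.19], [0.07, 2.5], [-1.14, 4.28], [0.01, 3], [-2.97, 2.97]. Speed limits (rad/s): [1.89, 1.89, 2.22, 3.14, 3.14, 3.14].

## Interface

Orientations are given as [roll, pitch, yaw] about the fixed x, y, z axes, in that order (R = Rz(yaw) Ry(pitch) Rx(roll)).
In Python, from rig import manip gives the robot as it stands.
- The arm moves only by the tool step_arm, never from a script. Its argument "plan" is a list that holds one entry, the list of rows, each a list of 7 numbers: the shift along the world's x, y, z in units of 25 mm (1.0 is 25 mm), then the turn, a rotation vector about the world's x, y, z in units of 5 degrees (1.0 is 5 degrees), then the finger opening in mm, from 0 to 93. A call has 1 to 8 rows; each row is the pose to reach, as a shift and turn from the pose commanded when the call began; what a row does not reach only later rows make up. A row lasts 1/12 s, in which the tool goes at most 41.7 mm and 7.16 degrees, less where a joint would pass 70% of its speed; a pose out of reach is approached as far as the arm can. A call with a gripper value outside its range is refused whole. The fingers move at their own pace and stop on an object; the grip force is fixed at half the most. Time passes only in rows, so rows that repeat a pose let the fingers close. It gives the time, the measured TCP pose, the force, the opening and the grip force at its end, in the units of the state.
- manip.observe(): the state, without advancing time (a new reading comes with each control period).
- manip.capture(name): name is "scene" or "top"; returns the picture (480x640x3 uint8, red, green, blue); there is no depth.
- manip.camera_model(name): a dict with "fx", "fy", "cx", "cy" (pixels), "R" (3x3) and "t" (3): a world point X has camera coordinates R X + t. Camera axes: x right, y down, z forward; pixel columns grow to the right and rows downward; lengths in mm; the calibration is good to about 2 mm. A picture is of the moment at which its call begins. camera_model takes no time and is no camera call.
- manip.job_done(): hands the job in; it is judged then, once.
The state is a dict: "clock": time; "qpos": joint angles; "joint_vel": joint speeds; "joint_efforts": joint torques, N m; "tool_pos": TCP position; "tcp_rot": TCP orientation; "force": force on the tool from outside, world axes, zero at the start; "moment": the same for the moment, N m; "finger_gap": finger opening in mm; "grip_force": force on a finger pad.
Only numpy, scipy, OpenCV 4.12 (cv2) and the standard library are available. Lean on these libraries where they do the work, as an engineer would, in place of code of your own. Each camera call takes 0.05 s, during which the arm holds its last target. There are 200 camera calls.

## Working session

There is one attempt and no reset: what is moved stays moved. The work goes in short steps, Python scripts to look and compute and a tool call to move; the robot and the scene stay as the last step left them, time stands still between calls to the robot, and variables do not carry over. Pictures are saved under pics/ and viewed, at most 10 in all, crops included, and the job is handed in when it is done.

Besides the shell and the picture viewer there is one more tool, called after "Request:" in YAML: its name, and indented under it one key for each argument. step_arm: Moves the arm, as the interface text tells. Its arguments: {"type":"object","properties":{"plan":{"type":"array"}},"required":["plan"]}

```bash
mkdir -p pics
cat > h.py <<'E'
import numpy as np, cv2
from rig import manip
def cam(n): 
    c=manip.camera_model(n); return c,np.array(c["R"]),np.array(c["t"])
def px2w(n,u,v,z):
    c,R,t=cam(n); d=R.T@np.array([(u-c["cx"])/c["fx"],(v-c["cy"])/c["fy"],1]); o=-R.T@t
    return o+d*(z-o[2])/d[2]
def w2px(n,X):
    c,R,t=cam(n); p=R@np.array(X,float)+t; return np.array([c["fx"]*p[0]/p[2]+c["cx"],c["fy"]*p[1]/p[2]+c["cy"]])
def snap(n,f,crop=None,s=1):
    im=manip.capture(n)[:,:,::-1]
    cv2.imwrite(f"pics/raw_{f}",im)
    if crop: u0,v0,u1,v1=crop; im=im[v0:v1,u0:u1]
    cv2.imwrite(f"pics/{f}",cv2.resize(im,None,fx=s,fy=s,interpolation=cv2.INTER_CUBIC))
E
python3 - <<'E'
from h import *
snap("scene","s1.png"); snap("top","t1.png")
for n in("scene","top"):
    c,R,t=cam(n); print(n,c["fx"],(-R.T@t).round(),R.round(2).tolist())
print(manip.observe())
E
```

```text
scene 606.1723007239582 [ 95. 926. 985.] [[-0.9, -0.44, -0.02], [-0.26, 0.57, -0.78], [0.35, -0.7, -0.63]]
top 462.2058444991917 [ 471.  -90. 1070.] [[0.01, -1.0, -0.01], [-0.99, -0.0, -0.16], [0.16, 0.01, -0.99]]
{'clock': 0.1, 'qpos': array([-1.20982771e+00,  1.16428018e-01,  1.44219298e+00, -4.45630392e-06,
        1.58404509e+00, -3.78056916e-02]), 'joint_vel': array([-8.54243787e-04,  5.19315973e-04, -1.74438049e-03, -2.03111562e-03,
        5.46467108e-04,  1.89711157e-05]), 'joint_efforts': array([ 3.67616827e-03, -7.22890019e+01, -6.23864579e+01,  7.81475287e-02,
        2.27554474e-02, -6.58357635e-05]), 'tool_pos': array([ 262.04494342, -621.94378518,  302.08912017]), 'tcp_rot': array([-3.14051982e+00, -3.61194368e-05,  3.98774229e-01]), 'force': array([ 0.11779279, -0.12167668,  0.27853211]), 'moment': array([0.07850077, 0.03714465, 0.0097616 ]), 'grip_force': 0.0, 'finger_gap': 93.20201865200237}
```

View pics/t1.png

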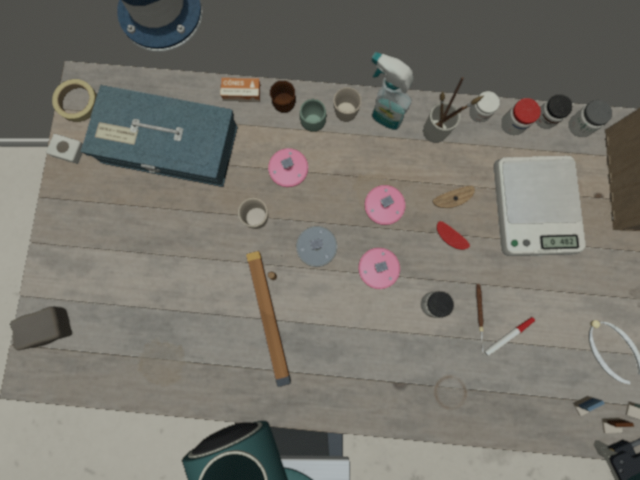

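View pics/s1.png

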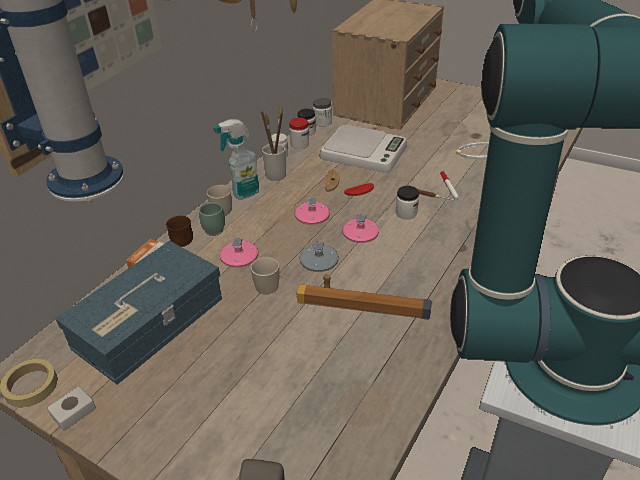

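The top view shows the bar running from its brass end (254,257) to its steel end (283,380). The grey rest is at (316,246). Candidates for the rest are grey (316,246) and pink (288,167), (385,205), (380,268), so I choose grey. Candidates for the cup are beige (253,213), and far (347,103) and (313,115), so I choose (253,213). The stamp is at (272,276). The black-lidded jar is at (438,304), with others only at the back.

Run:
```python
from h import *
im=cv2.imread("pics/raw_t1.png")[190:400,220:370]
cv2.imwrite("pics/t1c.png",cv2.resize(im,None,fx=2.85,fy=2.85,interpolation=cv2.INTER_CUBIC))
im=cv2.imread("pics/raw_s1.png")[220:330,230:440]
cv2.imwrite("pics/s1c.png",cv2.resize(im,None,fx=3.8,fy=3.8,interpolation=cv2.INTER_CUBIC))
```

```text
(no output)
```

View pics/t1c.png

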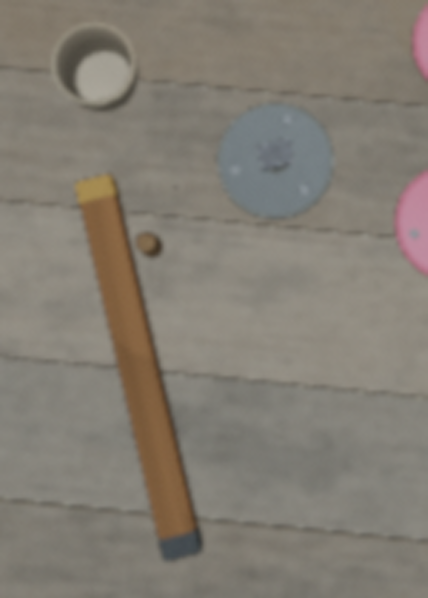

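View pics/s1c.png

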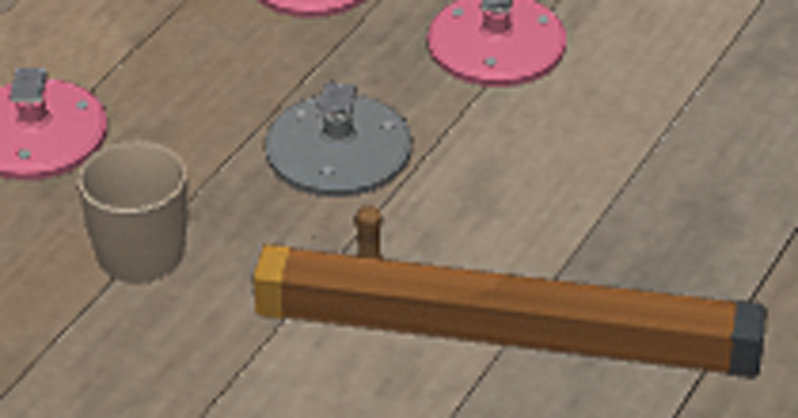

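Run:
```python
from h import *
T=lambda x,y,z: px2w("top",220+x/2.85,190+y/2.85,z).round(1)
S=lambda x,y,z: px2w("scene",230+x/3.8,220+y/3.8,z).round(1)
print("pad",T(273,152,45),S(337,97,45)); print("foot",T(276,160,12),S(338,142,12))
for n,p in dict(bl=(76,184),br=(113,176),sl=(162,558),sr=(201,550)).items(): print(n,T(*p,34))
print("scene brass",S(263,247,34),S(288,247,34),"steel",S(762,305,34),S(735,325,34))
print("stamp",T(148,243,54),S(370,212,54)); print("cup rim",T(95,65,67),S(133,172,67)); print("jar lid",px2w("top",439,304,74))
a=cv2.imread("pics/raw_t1.png")[230:256,300:333]; b=cv2.imread("pics/raw_s1.png")[236:262,303:336]
cv2.imwrite("pics/pads.png",cv2.resize(np.hstack([a,b]),None,fx=12,fy=12,interpolation=cv2.INTER_CUBIC))
```

```text
pad [616.4 -82.   45. ] [616.3 -82.9  45. ]
foot [614.6 -84.2  12. ] [613.9 -77.6  12. ]
bl [591.8  74.   34. ]
br [598.3  44.9  34. ]
sl [307.3   0.6  34. ]
sr [313.3 -28.9  34. ]
scene brass [600.7  50.4  34. ] [587.   44.1  34. ] steel [314.7 -27.1  34. ] [323.6  -5.1  34. ]
stamp [543.9  14.   54. ] [546.   15.2  54. ]
cup rim [681.1  56.7  67. ] [684.9  55.3  67. ]
jar lid [ 483.0748759  -344.84562311   74.        ]
```

View pics/pads.png

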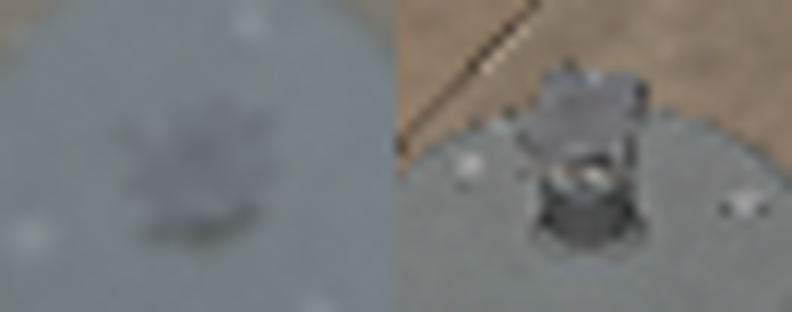

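The pad zoom shows the grey pad top near (316,243) in top and near (318,245) in scene, on the grey foot. Next I need its yaw, from the pad corners and the foot bolts.

Run:
```python
from h import *
S=lambda x,y,z: px2w("scene",303+(x-396)/12-.5,236+y/12-.5,z).round(1)
T=lambda x,y,z: px2w("top",300+x/12-.5,230+y/12-.5,z).round(1)
c=[S(*p,45)[:2] for p in((550,66),(645,82),(622,158),(518,148))]; print("scene",c)
d=[T(*p,45)[:2] for p in((122,128),(262,105),(276,175),(140,212))]; print("top",d)
for q in(c,d):
    q=np.array(q); e=np.roll(q,-1,0)-q; print(q.mean(0),np.hypot(*e.T),np.degrees(np.arctan2(e[:,1],e[:,0])))
ce=np.array([614.6,-82.5])
B=lambda x,y: px2w("top",220+x/2.85,190+y/2.85,12)[:2]
for b in((287,120),(236,170),(304,189)): r=B(*b)-ce; print("bolt",r,np.degrees(np.arctan2(r[1],r[0])))
for b in((301,113),(388,126),(327,170)): r=px2w("scene",230+b[0]/3.8,220+b[1]/3.8,12)[:2]-ce; print("bolt s",r,np.degrees(np.arctan2(r[1],r[0])))
```

```text
scene [array([631.5, -95.1]), array([611.6, -98.5]), array([605.3, -74.9]), array([625.7, -69. ])]
top [array([623.5, -68.2]), array([628. , -94.4]), array([614.8, -97. ]), array([607.7, -71.7])]
[618.525 -84.375] [20.18836298 24.42642012 21.23605425 26.73667893] [-170.30439008  104.94652682   16.13069855  -77.47119229]
[618.5   -82.825] [26.58364159 13.45362405 26.27736669 16.18301579] [ -80.25421304 -168.85711014  105.67584116   12.49040572]
bolt [ 32.86558822 -10.52980752] -17.764941774756718
bolt [-8.33258743 30.63004425] 105.21844356727532
bolt [-23.56587802 -24.43511224] -133.96256288486418
bolt s [ 34.30499856 -11.22144854] -18.113348446470937
bolt s [-23.31919804 -22.99459101] -135.4015717313534
bolt s [-6.33477773 32.32715316] 101.0871010853782
```

Rest: pad centre is about (616.5,-83), yaw about 13°. Bar: centre (453,23), axis at 14.5°, brass end far. I go above the bar centre.

Request:
step_arm:
  plan:
    - [[7.64,25.8,-4,0,0,-1.68,60],[7.64,25.8,-4,0,0,-1.68,60],[7.64,25.8,-4,0,0,-1.68,60],[7.64,25.8,-4,0,0,-1.68,60],[7.64,25.8,-4,0,0,-1.68,60],[7.64,25.8,-4,0,0,-1.68,60],[7.64,25.8,-4,0,0,-1.68,60],[7.64,25.8,-4,0,0,-1.68,60]]

```text
clock: 0.77
tool_pos: [355.6, -304.0, 253.2]
tcp_rot: [-3.141, -0.0, 0.252]
force: [0.7, 0.3, -0.2]
finger_gap: 60.2
grip_force: 0.0
```

Request:
step_arm:
  plan:
    - [[3.9,13.08,-2,0,0,0,60],[3.9,13.08,-2,0,0,0,60],[3.9,13.08,-2,0,0,0,60],[3.9,13.08,-2,0,0,0,60],[3.9,13.08,-2,0,0,0,60],[3.9,13.08,-2,0,0,0,60],[3.9,13.08,-2,0,0,0,60],[3.9,13.08,-2,0,0,0,60]]

```text
clock: 1.43
tool_pos: [449.8, 12.3, 205.2]
tcp_rot: [3.141, -0.001, 0.252]
force: [1.6, -0.5, -0.1]
finger_gap: 60.3
grip_force: 0.0
```

```bash
cat >> h.py <<'E'
def feel(n=8):
    r=[]
    for i in range(n):
        manip.capture("top"); o=manip.observe(); r.append(np.r_[o["force"],o["moment"]])
    r=np.array(r); np.set_printoptions(precision=3,suppress=True)
    print("t",o["clock"],"pos",o["tool_pos"],"rot",o["tcp_rot"],"gap",o["finger_gap"],o["grip_force"]); print("F,M",r.mean(0),"sd",r.std(0)); return r.mean(0)
E
python3 - <<'E'
from h import *
feel()
snap("scene","s2.png",(230,160,450,325),3.6)
E
```

```text
t 1.8333 pos [449.842   8.937 205.603] rot [ 3.141 -0.     0.25 ] gap 59.77496029592869 0.0
F,M [-0.03   0.151 -0.013  0.015  0.022 -0.005] sd [0.45  1.071 0.688 0.029 0.036 0.039]
```

View pics/s2.png

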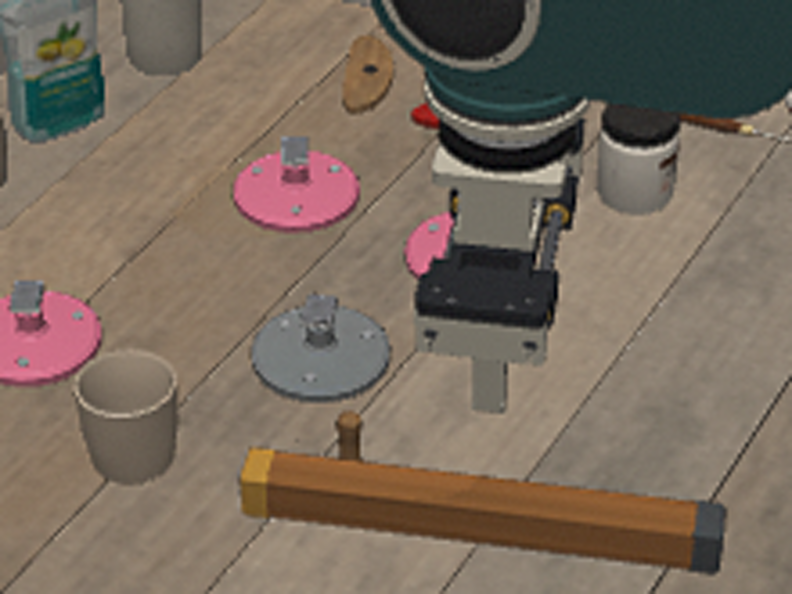

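The arm is above the bar, the path down is clear, and the stamp stands beside the brass third. I descend to the bar centre and close.

Request:
step_arm:
  plan:
    - [[0.13,0.56,-1.3,0,0,0.05,60],[0.13,0.56,-2.6,0,0,0.05,60],[0.13,0.56,-3.7,0,0,0.05,60],[0.13,0.56,-4.4,0,0,0.05,60],[0.13,0.56,-4.74,0,0,0.05,60],[0.13,0.56,-4.74,0,0,0.05,60],[0.13,0.56,-4.74,0,0,0.05,60]]

```text
clock: 2.47
tool_pos: [453.5, 23.5, 87.4]
tcp_rot: [3.141, -0.0, 0.255]
force: [0.2, 0.3, 0.1]
finger_gap: 60.1
grip_force: 0.0
```

Run:
```python
from h import *
feel(6)
```

```text
t 2.7667 pos [453.403  24.059  87.43 ] rot [ 3.141 -0.001  0.256] gap 59.83976480756896 0.0
F,M [ 0.077  0.013 -0.303  0.006  0.022 -0.008] sd [0.596 0.614 0.581 0.028 0.038 0.02 ]
```

Request:
step_arm:
  plan:
    - [[0,0,0,0,0,0,40],[0,0,0,0,0,0,20],[0,0,0,0,0,0,20],[0,0,0,0,0,0,20],[0,0,0,0,0,0,20],[0,0,0,0,0,0,20]]

```text
clock: 3.27
tool_pos: [453.2, 24.1, 86.9]
tcp_rot: [3.141, -0.0, 0.256]
force: [0.2, -1.7, -0.1]
finger_gap: 30.0
grip_force: 30.0
```

Run:
```python
from h import *
feel(10)
```

```text
t 3.7667 pos [453.226  24.112  86.914] rot [ 3.142 -0.     0.257] gap 29.725847632668152 29.998549818992615
F,M [ 0.679 -2.606  0.096 -0.447 -0.07  -0.061] sd [0.553 0.487 0.402 0.077 0.034 0.017]
```

Gripped. Now a small 6 mm lift.

Request:
step_arm:
  plan:
    - [[0,0,0.06,0,0,0,20],[0,0,0.12,0,0,0,20],[0,0,0.18,0,0,0,20],[0,0,0.24,0,0,0,20],[0,0,0.24,0,0,0,20],[0,0,0.24,0,0,0,20]]

```text
clock: 4.27
tool_pos: [453.2, 24.2, 92.9]
tcp_rot: [-3.142, 0.0, 0.257]
force: [-0.6, 0.3, -5.2]
finger_gap: 29.6
grip_force: 30.0
```

Run:
```python
from h import *
feel(16)
```

```text
t 5.0667 pos [453.222  24.162  92.92 ] rot [-3.142 -0.     0.257] gap 30.00889539767885 29.99566376209259
F,M [ 0.058 -0.032 -5.343 -0.058  0.24   0.016] sd [0.42  0.464 0.428 0.03  0.02  0.037]
```

The lift reads 5.3 N with the moment pointing about 43 mm towards the brass end (41, 12 mm). This is consistent with the bar axis. I lower it, open, and try again 43 mm further on.

Request:
step_arm:
  plan:
    - [[0,0,-0.08,0,0,0,20],[0,0,-0.16,0,0,0,20],[0,0,-0.24,0,0,0,20],[0,0,-0.24,0,0,0,20],[0,0,-0.24,0,0,0,58],[0,0,-0.24,0,0,0,58],[0,0,-0.24,0,0,0,58],[0,0,-0.24,0,0,0,58]]

```text
clock: 5.73
tool_pos: [453.4, 24.2, 87.1]
tcp_rot: [3.141, -0.001, 0.257]
force: [-0.2, -0.3, 0.1]
finger_gap: 51.8
grip_force: 0.0
```

Request:
step_arm:
  plan:
    - [[0.5,0.13,0,0,0,0,58],[1.1,0.28,0,0,0,0,58],[1.66,0.43,0,0,0,0,58],[1.66,0.43,0,0,0,0,58],[1.66,0.43,0,0,0,0,20],[1.66,0.43,0,0,0,0,20],[1.66,0.43,0,0,0,0,20],[1.66,0.43,0,0,0,0,20]]

```text
clock: 6.4
tool_pos: [494.3, 34.8, 87.0]
tcp_rot: [3.142, -0.0, 0.256]
force: [0.5, 0.1, -0.2]
finger_gap: 35.9
grip_force: 0.0
```

Request:
step_arm:
  plan:
    - [[0,0,0,0,0,0,20],[0,0,0.08,0,0,0,20],[0,0,0.16,0,0,0,20],[0,0,0.24,0,0,0,20],[0,0,0.24,0,0,0,20],[0,0,0.24,0,0,0,20]]

```text
clock: 6.9
tool_pos: [494.7, 34.9, 93.0]
tcp_rot: [3.142, -0.0, 0.257]
force: [-0.4, 0.3, -4.9]
finger_gap: 29.9
grip_force: 30.0
```

Run:
```python
from h import *
feel(20)
snap("scene","s3.png",(230,160,450,325),3.6)
```

```text
t 7.9 pos [494.703  34.91   92.897] rot [-3.142 -0.     0.257] gap 29.66771913662642 29.997848868370056
F,M [-0.037 -0.197 -5.503  0.014  0.016 -0.007] sd [0.562 0.379 0.365 0.03  0.028 0.024]
```

View pics/s3.png

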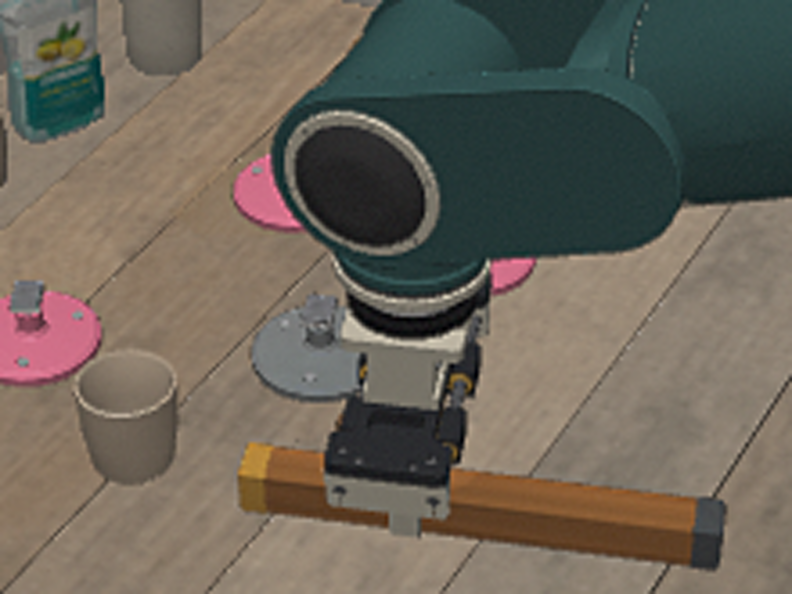

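It balances here: the residual moment is about 0.01 Nm, so within 2 mm, and the bar hangs level in the picture (brass (255,480), steel (710,530), same as before the lift). I raise it clear of the stamp and cup, then carry it over.

Request:
step_arm:
  plan:
    - [[0,0,0.3,0,0,0,20],[0,0,0.8,0,0,0,20],[0,0,1.4,0,0,0,20],[0,0,2.0,0,0,0,20],[0,0,2.6,0,0,0,20],[0,0,3.0,0,0,0,20],[0,0,3.2,0,0,0,20],[0,0,3.2,0,0,0,20]]

```text
clock: 8.62
tool_pos: [495.1, 34.9, 174.5]
tcp_rot: [3.141, -0.002, 0.257]
force: [0.0, 0.0, -4.8]
finger_gap: 29.6
grip_force: 30.0
```

Request:
step_arm:
  plan:
    - [[0.2,-0.2,0,0,0,-0.05,20],[0.6,-0.6,0,0,0,-0.1,20],[1.1,-1.1,0,0,0,-0.15,20],[1.6,-1.6,0,0,0,-0.2,20],[2.1,-2.1,0,0,0,-0.25,20],[2.6,-2.6,0,0,0,-0.3,20],[3.1,-3.1,0,0,0,-0.3,20],[3.5,-3.5,0,0,0,-0.3,20]]

```text
clock: 9.28
tool_pos: [583.3, -54.5, 171.6]
tcp_rot: [-3.141, 0.001, 0.229]
force: [0.6, 0.0, -5.7]
finger_gap: 29.8
grip_force: 30.0
```

Request:
step_arm:
  plan:
    - [[0.4,-0.4,0,0,0,0,20],[0.8,-0.7,0,0,0,0,20],[1.1,-1.0,0,0,0,0,20],[1.3,-1.15,0,0,0,0,20],[1.37,-1.22,0,0,0,0,20],[1.37,-1.22,0,0,0,0,20],[1.37,-1.22,0,0,0,0,20]]

```text
clock: 9.87
tool_pos: [616.3, -82.8, 172.9]
tcp_rot: [-3.141, 0.0, 0.231]
force: [-0.1, -0.3, -6.1]
finger_gap: 30.1
grip_force: 30.0
```

Run:
```python
from h import *
feel(8)
snap("scene","s4.png",(230,130,450,295),3.6)
```

```text
t 10.2667 pos [616.384 -82.965 173.   ] rot [ 3.142 -0.     0.231] gap 29.48887000161788 29.997722804546356
F,M [-0.02   0.13  -5.823  0.014  0.018 -0.005] sd [0.441 0.485 0.331 0.021 0.017 0.023]
```

View pics/s4.png

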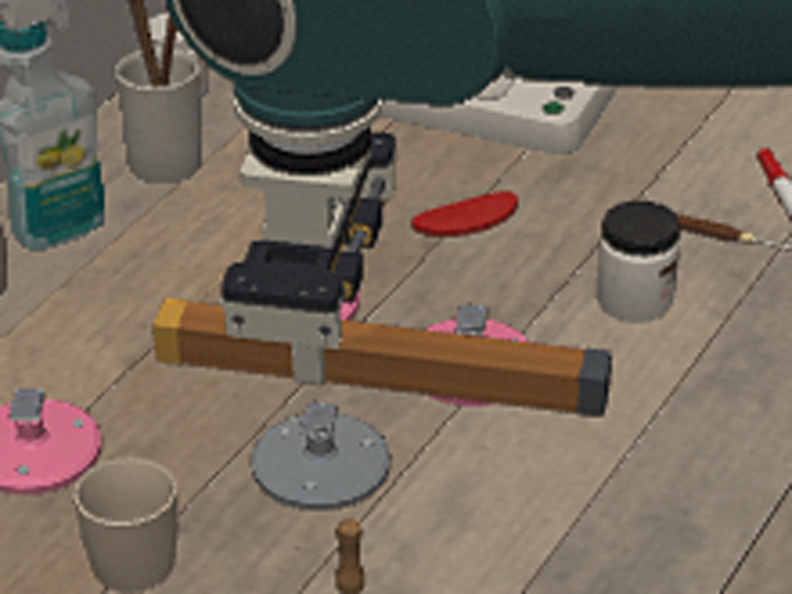

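The bar hangs above the rest, level, with the finger at (310,360) and the pad below it at (320,415). Cup (126,520) and stamp (349,555) are untouched. I lower it slowly.

Request:
step_arm:
  plan:
    - [[0,0,-0.3,0,0,0,20],[0,0,-0.7,0,0,0,20],[0,0,-1.1,0,0,0,20],[0,0,-1.4,0,0,0,20],[0,0,-1.5,0,0,0,20],[0,0,-1.56,0,0,0,20],[0,0,-1.56,0,0,0,20]]

```text
clock: 10.9
tool_pos: [616.4, -83.1, 133.5]
tcp_rot: [-3.141, 0.0, 0.23]
force: [0.2, 1.2, -5.3]
finger_gap: 29.8
grip_force: 30.0
```

Request:
step_arm:
  plan:
    - [[0,0,-0.04,0,0,0,20],[0,0,-0.08,0,0,0,20],[0,0,-0.12,0,0,0,20],[0,0,-0.16,0,0,0,20],[0,0,-0.16,0,0,0,20],[0,0,-0.16,0,0,0,20]]

```text
clock: 11.4
tool_pos: [616.6, -83.1, 130.2]
tcp_rot: [3.141, -0.001, 0.23]
force: [0.0, -1.4, -3.3]
finger_gap: 29.6
grip_force: 30.0
```

Run:
```python
from h import *
feel(12)
```

```text
t 12.0 pos [616.497 -83.085 129.944] rot [ 3.142 -0.     0.23 ] gap 29.77693116007726 29.99837636947632
F,M [ 1.647 -0.476 -2.997 -0.039 -0.274 -0.   ] sd [0.503 0.512 0.447 0.033 0.049 0.034]
```

Contact is felt, with about half the weight on the pad. I lower 2 mm more so the pad takes nearly all of it.

Request:
step_arm:
  plan:
    - [[0,0,-0.03,0,0,0,20],[0,0,-0.06,0,0,0,20],[0,0,-0.08,0,0,0,20],[0,0,-0.08,0,0,0,20],[0,0,-0.08,0,0,0,20]]

```text
clock: 12.42
tool_pos: [616.5, -83.1, 128.0]
tcp_rot: [3.142, -0.0, 0.23]
force: [1.4, 0.1, -0.1]
finger_gap: 29.8
grip_force: 30.0
```

Run:
```python
from h import *
feel(12)
```

```text
t 13.0167 pos [616.482 -83.101 127.914] rot [ 3.142 -0.     0.23 ] gap 30.137587673229394 29.998995065689087
F,M [ 1.342 -0.154 -0.011 -0.049 -0.212 -0.006] sd [0.707 0.444 0.334 0.029 0.051 0.016]
```

The pad now carries the full weight. I release gradually.

Request:
step_arm:
  plan:
    - [[0,0,0,0,0,0,31],[0,0,0,0,0,0,33],[0,0,0,0,0,0,36],[0,0,0,0,0,0,40],[0,0,0,0,0,0,40],[0,0,0,0,0,0,40],[0,0,0,0,0,0,40],[0,0,0,0,0,0,40]]

```text
clock: 13.68
tool_pos: [616.4, -83.1, 127.9]
tcp_rot: [-3.142, 0.0, 0.23]
force: [0.6, -0.1, 0.6]
finger_gap: 39.9
grip_force: 0.0
```

Run:
```python
from h import *
feel(6)
snap("scene","s5.png",(230,130,450,295),3.6)
```

```text
t 13.9833 pos [616.456 -83.082 127.932] rot [-3.142 -0.     0.23 ] gap 39.77600747038373 0.0
F,M [-0.228  0.121  0.2    0.015 -0.019  0.014] sd [0.53  0.281 0.36  0.014 0.013 0.018]
```

View pics/s5.png

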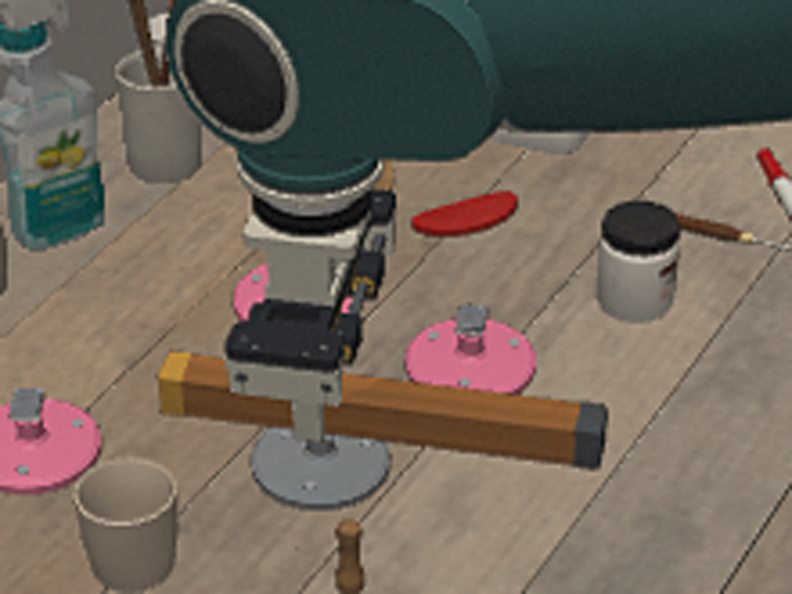

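The fingers are open, no force is felt, and the bar sits level on the post (brass (180,383), steel (590,435)). I open wider and rise straight up.

Request:
step_arm:
  plan:
    - [[0,0,0,0,0,0,56],[0,0,0,0,0,0,56],[0,0,0,0,0,0,56],[0,0,0.4,0,0,0,56],[0,0,1.0,0,0,0,56],[0,0,1.8,0,0,0,56],[0,0,2.8,0,0,0,56],[0,0,3.8,0,0,0,56]]

```text
clock: 14.7
tool_pos: [616.3, -83.0, 225.5]
tcp_rot: [3.141, -0.001, 0.23]
force: [-0.7, -0.0, 0.0]
finger_gap: 55.9
grip_force: 0.0
```

Request:
step_arm:
  plan:
    - [[0,0,1.2,0,0,0,56],[0,0,2.2,0,0,0,56],[0,0,2.5,0,0,0,56],[0,0,2.5,0,0,0,56],[0,0,2.5,0,0,0,56],[0,0,2.5,0,0,0,56],[0,0,2.5,0,0,0,56],[0,0,2.5,0,0,0,56]]

```text
clock: 15.37
tool_pos: [616.2, -83.1, 284.2]
tcp_rot: [-3.141, 0.002, 0.23]
force: [-0.2, 0.0, -0.2]
finger_gap: 56.0
grip_force: 0.0
```

Run:
```python
from h import *
feel(6)
snap("scene","s6.png",(230,130,450,295),3.6)
```

```text
t 15.6667 pos [616.457 -83.086 285.234] rot [-3.142  0.     0.23 ] gap 56.10793697221587 0.0
F,M [-0.239 -0.226  0.233  0.023  0.007 -0.008] sd [0.257 0.451 0.358 0.03  0.03  0.028]
```

View pics/s6.png

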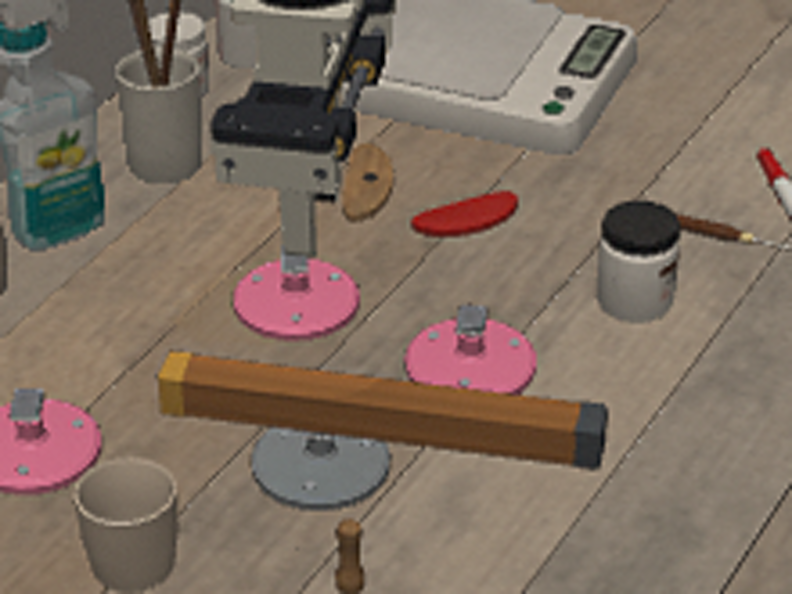

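The bar rests level by itself (brass (180,383), steel (590,435), unmoved). The gripper is clear, and the cup, stamp and jar stand where they were.

```bash
python3 -c "
from rig import manip
print(manip.job_done())"
```

```text
the job is handed in; nothing more can be done
None
```

The bar lies level by itself on the grey rest, at a balance point I felt about 43 mm from its centre towards the brass end; the gripper is clear, the cup, stamp and jar have not moved, and I handed the job in at about 16 s.

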